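# Set the ratchet to loosen and back off the grill plate's screw

## Robot

A 7-joint arm with a two-finger parallel gripper is mounted at the origin on the work surface. World frame = base frame: x ahead of the robot, y to its left, z up, the work surface at z = 0. Lengths are in mm, angles in rad, forces in N, time in s.
With the tool pointing down it reaches from about 425 to 975 mm from the base axis. Payload 16.7 kg.
Tool frame: the origin (TCP) lies between the finger pads; the fingertips stand 22 mm ahead of it and the grasp point (between the pads) lies 3 mm ahead of it; z points along the fingers, y is the direction in which the jaws open and shut (so a half turn about z gives the same grasp; the last joint's range is limited). The gripper opens to 85 mm and grips with 20 to 120 N. Pads are 22 mm wide; open, the fingers measure 114 mm over their backs; the gripper's body (76 mm by 85 mm) begins 54 mm behind the grasp point. The pads swing forward as they close: fully open they stand 13 mm farther back than shut.
Start: joints at [-1.272, 0.426, 0.074, 1.606, -0.034, 1.111, -0.067], TCP at [292.873, 608.115, 253.302] pointing down, gripper open.
Joint ranges: [-2.85, 2.85], [-0.5, 2.14], [-1.23, 1.37], [0.21, 2.46], [-1.02, 4.16], [0.16, 2.05], [-2.73, 2.73]. Speed limits (rad/s): [1.89, 1.89, 2.39, 2.39, 3.01, 3.01, 3.01].

## Interface

Orientations are given as a rotation vector (axis times angle).
In Python, from workcell import r gives the robot as it stands. The module is installed in compiled form; this text tells all that it offers.
- The arm moves only by the tool servo_tool, never from a script. Its argument "moves" is a list of rows, each an object with "grip": the closure, from -1 (fully open) to 1 (shut), so that 0 is half open; "linear": the shift along the tool's x, y, z in mm, a list of three; "roll": the turn about the tool's z in degrees. A call has 1 to 20 rows; each row shifts and turns the pose as measured when the row begins, along the tool's axes as they then stand; what a row does not reach is not made up. A row lasts 1/8 s, in which the tool goes at most 62.5 mm and 10.7 degrees, less where a joint would pass 70% of its speed; a pose out of reach is approached as far as the arm can. A call with a gripper value outside its range is refused whole. The fingers move at their own pace and stop on an object; "squeeze" is the grip in N (left out, the last holds). Time passes only in rows, so rows that do not move let the fingers close. It gives the time, the measured TCP pose, the force and the opening at its end, in the units of the state.
- r.observe(): the state, without advancing time (a new reading comes with each control period).
- r.snapshot(name): name is "scene" or "top" or "wrist"; returns the picture (420x560x3 uint8, red, green, blue); there is no depth.
- r.calibration(name): a dict with "camera_matrix" (3x3 intrinsics, pixels), "R" (3x3) and "t" (3): a world point X has camera coordinates R X + t; the wrist camera has in their place "mount" (4x4, takes a point from camera to tool coordinates, whose origin is the TCP and whose axes are the flange's). Camera axes: x right, y down, z forward; pixel columns grow to the right and rows downward; lengths in mm; the calibration is good to about 2 mm. A picture is of the moment at which its call begins: read the wrist's pose just before it. calibration takes no time and is no camera call.
- r.hand_in(): hands the job in, once; it reports no verdict.
Trained networks look in the newest picture that a camera, given by its name, has taken for a name from the list of things; names that differ only in an ending like _2 or _b are one class to them, and where a whole thing is asked for, a point or a joint stands for the part that bears it (a point fixed in the world has none). Each returns a list of dicts, best first, with "confidence" (0 to 1); they miss things now and then, are a little off and sometimes report something else, mostly with a low value. They report only what shows in the picture. A call takes as long as a camera call.
- r.recognise(camera, target): "rect" ([left, top, right, bottom] in pixels, round what is visible of it).
The state is a dict: "clock": time; "joints": joint angles; "qvel": joint speeds; "joint_torque": joint torques, N m; "tool_pos": TCP position; "ee_rot": TCP orientation; "wrist_force": force on the tool from outside, world axes, zero at the start; "ft_torque": the same for the moment, N m; "gripper_width": opening from 0.0 (shut) to 1.0 (fully open).
Only numpy, scipy, OpenCV 4.12 (cv2) and the standard library are available. Lean on these libraries where they do the work, as an engineer would, in place of code of your own. Each camera call takes 0.05 s, during which the arm holds its last target.

## Task

The orange-handled ratchet standing on the grill plate's hold-down screw is still set to tighten. First flip its black reversing lever all the way over from the red side to the green side (loosen), without swinging the handle; then swing the orange handle counter-clockwise, seen from above, until the screw has come back at least an eighth of a turn, and let go. Leave the blue-handled spare ratchet where it lies.

Things in the scene. Friction and masses are not known exactly. Their poses are not given: they have to be found in the camera images.
- pawl (a joint): Setting of the black reversing lever on top of the ratchet's steel head, rad. 0 = tighten (lever leans to the red stripe), 1.1 = loosen (leans to the green stripe, its stop). Turns about a vertical pivot 18 mm from the screw axis towards the handle; growing values turn it clockwise seen from above. It stays where it is left; about 1.5 N at the tab moves it.
- lever_tab (a point): Centre of the lever's upright black tab: 9 mm thick across the handle, 16 mm along the lever, 26 mm tall (13 mm above and below this point). The tab is 36 mm from the lever's pivot, on the handle side of it. The flat top of the steel head, 56 mm wide with a red stripe along one edge and a green one along the other, lies 18 mm below this point. Its own x axis points from the pivot outwards.
- ratchet (a joint): Swing of the ratchet handle about the vertical screw axis, rad: 0 = as found (against the tight stop), grows counter-clockwise seen from above, free to 1.75. It stays where it is left. With the lever at tighten the handle swings counter-clockwise without taking the screw along.
- handle_grip (a point): Centre of the orange round grip: 28 mm thick, 120 mm long, level, 155 mm out from the screw axis. Its x axis points outwards along the handle, z up. As found it points roughly towards the robot and to the robot's left; 51 mm of free height below this centre to the grill plate, 92 mm to the table.
- head_axis (a point): Middle of the ratchet's steel head (28 mm thick, 62 mm round end) on the vertical screw axis, level with the grip's centre, 92 mm above the table. Its x axis points along the handle.
- screw (a joint): Turn of the hold-down screw and its 92 mm steel washer with one white mark, under the ratchet, rad: 0 = tight, grows counter-clockwise (loosening), to 1.9. Once the lever is at loosen the handle first swings about 0.2 rad freely and then takes the screw along; about 5 N at the grip is needed.
- spare_mid (a point): Middle of the spare ratchet lying loose on the table: blue grip 24 mm thick, small round steel head, about 210 mm long. A bystander.

How it is judged (in metres and radians):
On the way, in this order (a step that is already met when the one before it is completed fails the run):
1. the reversing lever is flipped to loosen while the handle is still where it was found (value of joint pawl above 0.9 rad and value of joint ratchet below 0.3 rad), for 0.2 s.
2. the screw is turned back an eighth of a turn (value of joint screw above 0.72 rad), for 0.2 s.
At the end, for the whole second after the job is handed in: The screw stands at least 0.72 rad (about an eighth of a turn) back from tight, the reversing lever is still at loosen (above 0.9 rad), and screw and handle are at rest (value of joint screw above 0.72 rad and value of joint pawl above 0.9 rad and velocity of joint screw between -0.05 and 0.05 rad/s and velocity of joint ratchet between -0.05 and 0.05 rad/s); the robot touches nothing.
It fails at once if the handle is swung before the lever is at loosen (value of joint ratchet above 0.4 rad and value of joint pawl below 0.6 rad).
It fails at once if the spare ratchet is moved (distance of spare_mid from where it was at the start of the episode above 0.03 m).
It also fails if it takes over 48 s, if anything falls off the work surface, if the arm or the gripper's body presses on something with over 40 N, if the wrist force passes 120 N, or if a joint passes its speed limit or range.

## Working session

There is one attempt and no reset: what is moved stays moved. The work goes in short steps, Python scripts to look and compute and a tool call to move; the robot and the scene stay as the last step left them, time stands still between calls to the robot, and variables do not carry over. Pictures are saved under pics/ and viewed, and the job is handed in when it is done.

Besides the shell and the picture viewer there is one more tool, called after "Emit:" in YAML: its name, and indented under it one key for each argument. servo_tool: Moves the arm, as the interface text tells. Its arguments: {"type":"object","properties":{"moves":{"type":"array"},"squeeze":{"type":"number"}},"required":["moves"]}

```bash
mkdir -p pics; python3 - <<'E'
from workcell import r
import cv2,json
s=r.observe();print(s)
for n in("scene","top","wrist"):
    im=r.snapshot(n);cv2.imwrite(f"pics/a_{n}.png",im[:,:,::-1])
    c=r.calibration(n);print(n,{k:v.tolist() if hasattr(v,'tolist') else v for k,v in c.items()})
    for t in("lever_tab","handle_grip","head_axis","spare_mid","screw"):
        print(t,[(d['rect'],round(d['confidence'],2)) for d in r.recognise(n,t)][:3])
print(r.observe()['clock'])
E
```

```text
{'clock': 0.0, 'joints': array([-1.2714947 ,  0.42670387,  0.07383847,  1.60663716, -0.03407742,
        1.11078233, -0.06713528]), 'qvel': array([ 9.99722494e-04, -1.82082131e-03,  8.85081519e-05, -1.23835478e-03,
       -2.55728289e-03,  5.70417052e-05, -2.67498278e-04]), 'joint_torque': array([ 8.50484703e-04, -9.49824715e+01,  3.76138732e+00, -4.63503599e+01,
        1.93826010e-02,  9.99821699e-03,  4.00529427e-05]), 'tool_pos': array([292.72850911, 607.79087304, 252.6156738 ]), 'ee_rot': array([-6.99105871e-01, -3.06263572e+00,  1.97835981e-03]), 'wrist_force': array([-0.45187955,  0.24874117, -1.40034643]), 'ft_torque': array([-0.03126304, -0.01727234,  0.01507708]), 'gripper_width': 1.0056051938707946}
scene {'camera_matrix': [[402.34786481670363, 0.0, 284.9930877319969], [0.0, 402.34786481670363, 210.66112786422988], [0.0, 0.0, 1.0]], 'R': [[-0.1664144235585299, 0.9859944900433343, 0.011004782408929943], [0.7399283474627169, 0.13224520735308998, -0.6595583717558526], [-0.6517762501447683, -0.10161727577692636, -0.7515727835751511]], 't': [-110.19949783786741, -358.0742157727
[... 866 characters left out ...]
[376.0, 160.1, 430.9, 283.8], 0.93)]
spare_mid [([130.9, 260.6, 234.9, 286.0], 0.67), ([379.5, 156.6, 431.5, 283.3], 0.3)]
screw [([388.0, 159.4, 413.1, 191.8], 0.59)]
wrist {'camera_matrix': [[335.1795844116171, 0.0, 282.9481048197087], [0.0, 335.1795844116171, 213.97928339283695], [0.0, 0.0, 1.0]], 'mount': [[0.0011742765896469865, -0.9499562833451771, -0.3123806665072373, 81.03782028006131], [0.9999990810456408, 0.0013271446241905041, -0.00027675804999032166, 0.793618293250753], [0.0006774823708110227, -0.31238005445316336, 0.9499569688135739, -120.42212062787839], [0.0, 0.0, 0.0, 1.0]]}
lever_tab []
handle_grip []
head_axis []
spare_mid [([175.1, 285.7, 275.7, 350.2], 0.72)]
screw []
0.9
```

```bash
python3 - <<'E'
import cv2,numpy as np
a=cv2.imread("pics/a_top.png");b=cv2.imread("pics/a_scene.png")
cv2.imwrite("pics/topcrop.png",cv2.resize(a[145:300,350:460],None,fx=3.8,fy=3.8,interpolation=cv2.INTER_CUBIC))
cv2.imwrite("pics/scenecrop.png",cv2.resize(b[150:300,90:230],None,fx=4,fy=4,interpolation=cv2.INTER_CUBIC))
E
```

```text
(no output)
```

View pics/a_top.png

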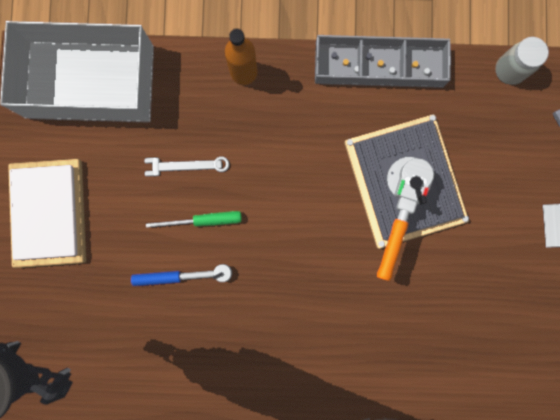

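View pics/a_scene.png

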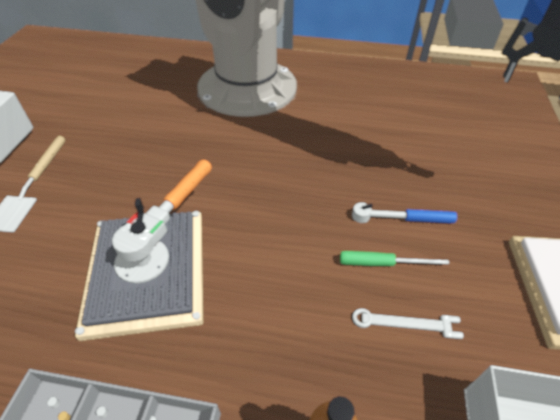

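```bash
sleep 1
```

```text
(no output)
```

View pics/topcrop.png

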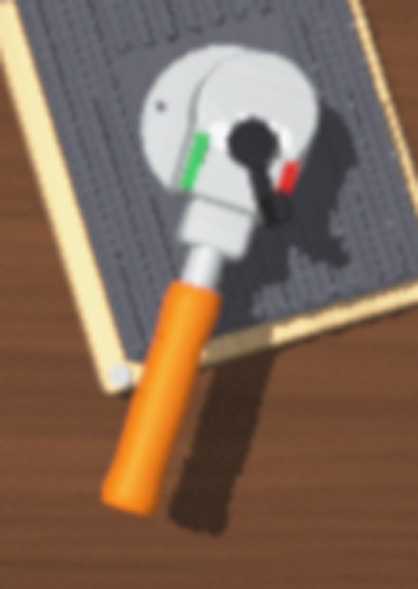

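View pics/scenecrop.png

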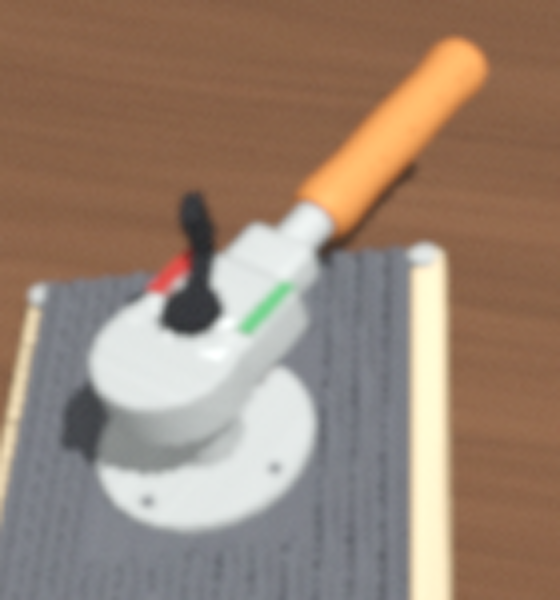

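```bash
cat > h.py <<'E'
import numpy as np,cv2
from workcell import r
from scipy.spatial.transform import Rotation as Ro
def ray(cal,px):
    K=np.array(cal['camera_matrix']);R=np.array(cal['R']);t=np.array(cal['t'])
    d=R.T@np.linalg.inv(K)@np.array([px[0],px[1],1.]);return -R.T@t,d
def atz(name,px,z):
    c,d=ray(r.calibration(name),px);return c+d*(z-c[2])/d[2]
def tri(pt,ps):
    A=[];b=[]
    M=np.zeros((3,3));v=np.zeros(3)
    for n,p in(("top",pt),("scene",ps)):
        c,d=ray(r.calibration(n),p);d/=np.linalg.norm(d);P=np.eye(3)-np.outer(d,d);M+=P;v+=P@c
    return np.linalg.solve(M,v)
def proj(name,X):
    c=r.calibration(name);q=np.array(c['camera_matrix'])@(np.array(c['R'])@np.array(X,float)+np.array(c['t']));return q[:2]/q[2]
def totool(dX):
    s=r.observe();return Ro.from_rotvec(s['ee_rot']).inv().apply(dX)
E
python3 - <<'E'
from h import *
np.set_printoptions(precision=1,suppress=True)
cs=[]
for n in("top","scene"):
    im=cv2.imread(f"pics/a_{n}.png");hsv=cv2.cvtColor(im,cv2.COLOR_BGR2HSV)
    m=cv2.inRange(hsv,(5,170,170),(16,255,255))
    k,l,st,ce=cv2.connectedComponentsWithStats(m)
    for i in range(1,k):
        if st[i,4]>300:
            pts=cv2.findNonZero((l==i).astype('uint8'));rc=cv2.minAreaRect(pts);print(n,st[i],ce[i],rc);cs.append(rc[0])
            bx=cv2.boxPoints(rc); 
            e=sorted([(bx[j]+bx[(j+1)%4])/2 for j in range(4)],key=lambda p:-np.linalg.norm(p-rc[0]))[:2]
            for p in e: print('  end',p,atz(n,p,92))
            print('  c',atz(n,rc[0],92))
print(tri(*cs[:2]) if len(cs)==2 else cs)
f=lambda u,v:(350+u/3.8,145+v/3.8)
g=lambda u,v:(90+u/4,150+v/4)
print('pivot z~113',atz("top",f(253,142),113),'tab top z137',atz("top",f(276,207),137))
print('tab top scene', atz("scene",g(192,200),137))
print('tri tab top',tri(f(277,208),g(192,202)))
print('head scene end')
E
```

```text
top [377 219  30  61 511] [391.9 250.2] ((391.1981506347656, 249.4434051513672), (13.905391693115234, 61.298011779785156), 17.744670867919922)
  end [381.9 278.6] [433.5  24.3  92. ]
  end [400.5 220.3] [548.3 -10.5  92. ]
  c [490.6   7.   92. ]
[(391.1981506347656, 249.4434051513672)]
pivot z~113 [620.9 -35.5 113. ] tab top z137 [585.3 -40.9 137. ]
tab top scene [589.  -39.7 137. ]
tri tab top [585.4 -42.9 131.3]
head scene end
```

Emit:
servo_tool:
  moves:
    - {"grip": 1,"linear": [-44,-40,0],"roll": -4.5}
    - {"grip": 1,"linear": [-44,-40,0],"roll": -4.5}
    - {"grip": 1,"linear": [-40,-46,0],"roll": 0}
    - {"grip": 1,"linear": [-40,-46,0],"roll": 0}
    - {"grip": 1,"linear": [-40,-46,0],"roll": 0}
    - {"grip": 1,"linear": [-40,-46,0],"roll": 0}
    - {"grip": 1,"linear": [-40,-46,0],"roll": 0}
    - {"grip": 1,"linear": [-40,-46,0],"roll": 0}
  squeeze: 30

```text
clock: 1.9
tool_pos: [497.4, 160.3, 253.3]
ee_rot: [0.436, 3.11, 0.006]
wrist_force: [1.2, 0.7, 0.3]
gripper_width: -0.001
```

Emit:
servo_tool:
  moves:
    - {"grip": 1,"linear": [-33,-51,0],"roll": 0}
    - {"grip": 1,"linear": [-33,-51,0],"roll": 0}
    - {"grip": 1,"linear": [-33,-51,0],"roll": 0}
    - {"grip": 1,"linear": [-26,-40,20],"roll": 0}
    - {"grip": 1,"linear": [-13,-17,20],"roll": 0}
    - {"grip": 1,"linear": [0,0,0],"roll": 0}

```text
clock: 2.65
tool_pos: [575.2, -92.1, 213.5]
ee_rot: [0.445, 3.103, 0.006]
wrist_force: [0.2, 1.2, -0.6]
gripper_width: 0.001
```

```bash
python3 - <<'E'
from h import *
np.set_printoptions(precision=2,suppress=True)
s=r.observe();print(s['tool_pos'],Ro.from_rotvec(s['ee_rot']).as_matrix())
print(totool(np.array([572.5,-79.5,137])-s['tool_pos']))
im=r.snapshot("wrist");cv2.imwrite("pics/b_wrist.png",im[:,:,::-1])
print(r.recognise("wrist","lever_tab")[:1],r.recognise("wrist","head_axis")[:1])
T=np.array(r.calibration("wrist")["mount"]);K=np.array(r.calibration("wrist")["camera_matrix"])
Rt=Ro.from_rotvec(s['ee_rot'])
for X in([586.5,-43,124],[586.5,-43,137],[621.7,-32.8,106],[490.6,7,92]):
    q=Rt.inv().apply(np.array(X)-s['tool_pos']);q=T[:3,:3].T@(q-T[:3,3]);q=K@q;print(X,q[:2]/q[2])
E
```

```text
[575.19 -92.06 213.47] [[-0.96  0.28  0.01]
 [ 0.28  0.96  0.  ]
 [-0.01  0.   -1.  ]]
[ 6.55 10.92 76.49]
[{'rect': [348.9, 206.5, 394.4, 277.6], 'confidence': 0.73}] [{'rect': [346.9, 208.8, 395.7, 274.4], 'confidence': 0.72}]
[586.5, -43, 124] [356.27 226.  ]
[586.5, -43, 137] [360.64 233.24]
[621.7, -32.8, 106] [374.55 256.23]
[490.6, 7, 92] [389.29  57.82]
```

View pics/b_wrist.png

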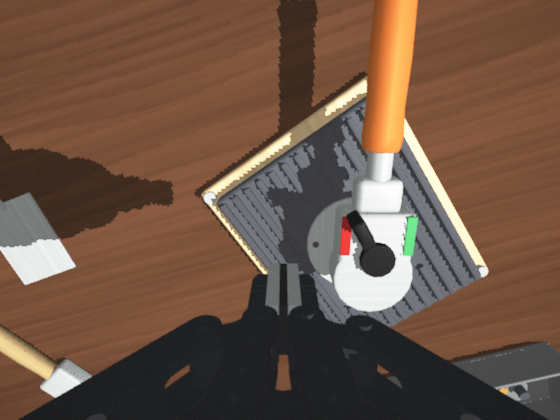

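The wrist view shows the tab at about (357,222) and the pivot at (377,259). Both are within about 4 px of my predictions, and the closed fingers are on the red side. I'll go down beside the tab.

Emit:
servo_tool:
  moves:
    - {"grip": 1,"linear": [6,8,40],"roll": 0}
    - {"grip": 1,"linear": [0,2,30],"roll": 0}
    - {"grip": 1,"linear": [0,0,6],"roll": 0}
    - {"grip": 1,"linear": [0,0,0],"roll": 0}

```text
clock: 3.3
tool_pos: [575.5, -72.8, 141.6]
ee_rot: [0.429, 3.098, 0.013]
wrist_force: [0.2, -0.4, 0.8]
gripper_width: -0.003
```

Emit:
servo_tool:
  moves:
    - {"grip": 1,"linear": [0,5,5],"roll": 0}
    - {"grip": 1,"linear": [0,9,0],"roll": 0}
    - {"grip": 1,"linear": [0,9,0],"roll": 0}
    - {"grip": 1,"linear": [0,9,0],"roll": 0}
    - {"grip": 1,"linear": [0,8,0],"roll": 0}
    - {"grip": 1,"linear": [0,3,0],"roll": 0}

```text
clock: 4.05
tool_pos: [589.3, -28.5, 139.7]
ee_rot: [0.428, 3.094, 0.014]
wrist_force: [1.5, -3.5, -1.6]
gripper_width: 0.0
```

```bash
python3 - <<'E'
from h import *
s=r.observe();p=s['tool_pos'];print(p,.29*p[0]+.957*p[1],.957*p[0]-.29*p[1],s['wrist_force'])
im=r.snapshot("wrist");cv2.imwrite("pics/c_wrist.png",im[:,:,::-1])
E
```

```text
[589.33600924 -28.49110014 139.72152355] 143.64145984559792 572.2569798884044 [ 1.5417553 -3.5197072 -1.5952693]
```

View pics/c_wrist.png

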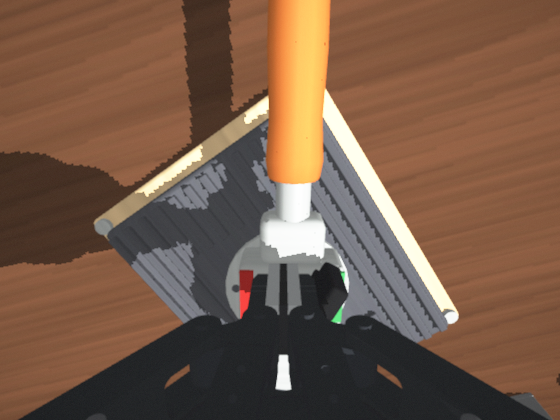

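The tab now sits over on the green side at about (331,285). I'll push on until it meets the stop.

Emit:
servo_tool:
  moves:
    - {"grip": 1,"linear": [0,4,0],"roll": 0}
    - {"grip": 1,"linear": [0,4,0],"roll": 0}
    - {"grip": 1,"linear": [0,4,0],"roll": 0}

```text
clock: 4.47
tool_pos: [590.9, -23.8, 139.5]
ee_rot: [0.439, 3.095, 0.003]
wrist_force: [-6.7, -22.7, 3.6]
gripper_width: 0.002
```

The force rose to 23 N, so the lever is at its stop. I'll back off and look.

Emit:
servo_tool:
  moves:
    - {"grip": 1,"linear": [0,-12,0],"roll": 0}
    - {"grip": 1,"linear": [0,-6,-20],"roll": 0}
    - {"grip": 1,"linear": [0,0,-50],"roll": 0}
    - {"grip": 1,"linear": [20,0,-20],"roll": 0}
    - {"grip": 1,"linear": [0,0,0],"roll": 0}

```text
clock: 5.1
tool_pos: [564.2, -36.6, 231.3]
ee_rot: [0.442, 3.096, 0.005]
wrist_force: [-0.2, 0.5, -0.3]
gripper_width: 0.002
```

```bash
python3 - <<'E'
from h import *
s=r.observe();p=s['tool_pos'];print(p,s['ee_rot'],s['wrist_force'])
for n in("scene","wrist"):
    im=r.snapshot(n);cv2.imwrite(f"pics/d_{n}.png",im[:,:,::-1])
    if n=="scene": cv2.imwrite("pics/d_sc.png",cv2.resize(im[130:310,80:300,::-1],None,fx=3,fy=3,interpolation=cv2.INTER_CUBIC))
T=np.array(r.calibration("wrist")["mount"]);K=np.array(r.calibration("wrist")["camera_matrix"])
Rt=Ro.from_rotvec(s['ee_rot'])
for X in([597.5,-6,137],[621.7,-32.8,111],[433.5,24.3,92],[548.3,-10.5,92],[639,-38,106]):
    q=Rt.inv().apply(np.array(X)-s['tool_pos']);q=T[:3,:3].T@(q-T[:3,3]);q=K@q;print(X,q[:2]/q[2])
E
```

```text
[564.17225331 -36.64727066 231.34000658] [0.44158997 3.09563833 0.0045118 ] [-0.19897187  0.51747572 -0.28567181]
[597.5, -6, 137] [335.88929342 257.41783958]
[621.7, -32.8, 111] [305.52749173 277.34495928]
[433.5, 24.3, 92] [313.65391321   4.2398665 ]
[548.3, -10.5, 92] [307.26532919 179.15041035]
[639, -38, 106] [304.44095568 293.33921448]
```

View pics/d_wrist.png

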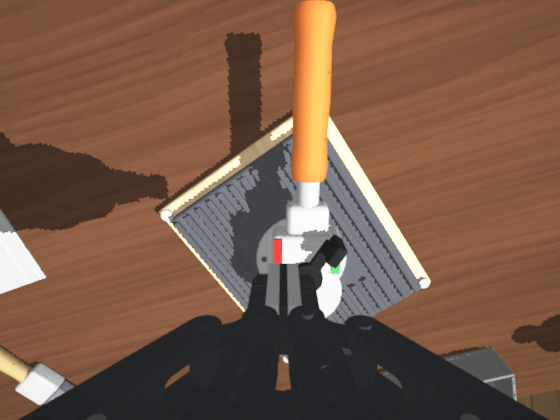

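View pics/d_sc.png

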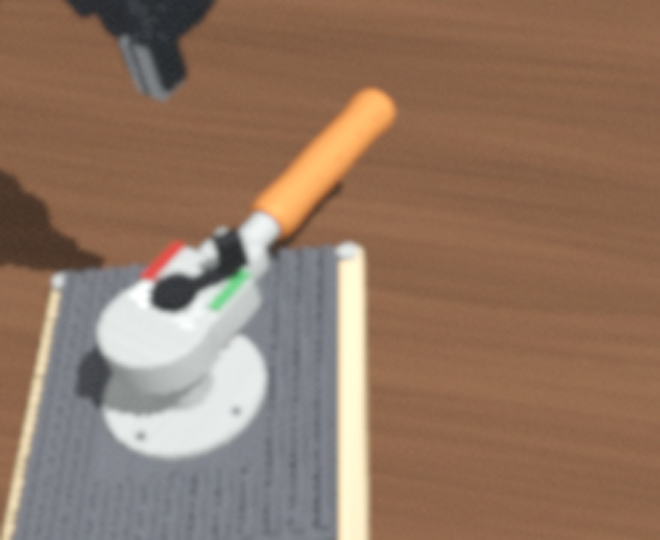

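The lever is at the green stop: the tab is at about (334,253) against a prediction of (336,257). The handle hasn't moved. Next I'll go to the handle's outer side.

```bash
python3 - <<'E'
from h import *
np.set_printoptions(precision=2,suppress=True)
s=r.observe();print(s['joints'],totool(np.array([510,54,102])-s['tool_pos']),Ro.from_rotvec(s['ee_rot']).as_matrix())
E
```

```text
[-0.4   0.28  0.42  1.91 -0.14  0.97  1.37] [ 79.49  71.46 127.23] [[-0.96  0.28  0.01]
 [ 0.28  0.96 -0.  ]
 [-0.01  0.   -1.  ]]
```

Emit:
servo_tool:
  moves:
    - {"grip": 1,"linear": [40,36,0],"roll": 0}
    - {"grip": 1,"linear": [40,36,0],"roll": 0}
    - {"grip": 1,"linear": [5,8,40],"roll": 0}
    - {"grip": 1,"linear": [0,0,40],"roll": 0}
    - {"grip": 1,"linear": [0,0,35],"roll": 0}
    - {"grip": 1,"linear": [0,0,12],"roll": 0}

```text
clock: 5.95
tool_pos: [506.6, 67.0, 94.8]
ee_rot: [0.441, 3.099, 0.001]
wrist_force: [-0.4, 0.0, 0.7]
gripper_width: 0.002
```

```bash
cat >> h.py <<'E'
H=np.array([639,-38.]);
def hs():
    s=r.observe();p=s['tool_pos'];v=p[:2]-H
    print(p,s['wrist_force'],'joints',s['joints'].round(2));print('r',np.hypot(*v),'az',np.degrees(np.arctan2(v[1],v[0]))%360)
    M=Ro.from_rotvec(s['ee_rot']).as_matrix();print('tool x az',np.degrees(np.arctan2(M[1,0],M[0,0]))%360)
    return s
E
python3 -c "
from h import *
hs()"
```

```text
[506.56960219  66.96897313  94.81745501] [-0.37924099  0.00518849  0.66184628] joints [-0.52  0.38  0.32  2.13 -0.19  0.65  1.21]
r 168.98608103549196 az 141.59842344843128
tool x az 163.7863357515371
```

Emit:
servo_tool:
  moves:
    - {"grip": 1,"linear": [-2,-16,-2],"roll": 0}
    - {"grip": 1,"linear": [-2,-14,-2],"roll": 0}
    - {"grip": 1,"linear": [2.5,-16,0],"roll": -3.5}
    - {"grip": 1,"linear": [1.7,-16,0],"roll": -3.5}
    - {"grip": 1,"linear": [1,-16,0],"roll": -3.5}
    - {"grip": 1,"linear": [0.3,-16,0],"roll": -3.5}

```text
clock: 6.7
tool_pos: [486.2, -30.6, 104.0]
ee_rot: [0.052, 3.123, 0.002]
wrist_force: [0.1, 4.8, -2.4]
gripper_width: -0.001
```

```bash
python3 -c "
from h import *
hs()
im=r.snapshot('top');cv2.imwrite('pics/e_top.png',im[:,:,::-1])
"
```

```text
[486.17791067 -30.57820004 103.96283151] [ 0.11891176  4.80353417 -2.41722428] joints [-0.31  0.33  0.28  2.17 -0.15  0.64  1.61]
r 153.0022029341839 az 177.21961679289527
tool x az 178.08322487308163
```

View pics/e_top.png

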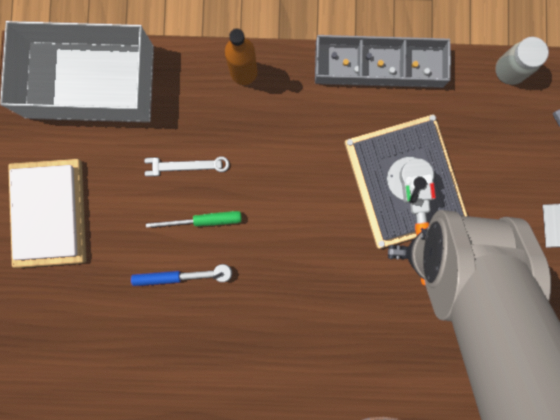

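The handle is swinging, about 0.4 rad so far, and the lever is still on green. I'll continue the arc.

Emit:
servo_tool:
  moves:
    - {"grip": 1,"linear": [-0.6,-16,0],"roll": -3.5}
    - {"grip": 1,"linear": [-1.3,-16,0],"roll": -3.5}
    - {"grip": 1,"linear": [-2,-16,0],"roll": -3.5}
    - {"grip": 1,"linear": [-2.7,-16,0],"roll": -3.5}
    - {"grip": 1,"linear": [-3.3,-16,0],"roll": -3.5}

```text
clock: 7.38
tool_pos: [503.4, -113.0, 109.4]
ee_rot: [-0.429, 3.088, 0.0]
wrist_force: [-1.8, 4.3, -1.6]
gripper_width: 0.001
```

```bash
python3 -c "
from h import *
hs()
"
```

```text
[ 503.40224299 -113.0200233   109.44211869] [-1.77004139  4.33511139 -1.56431757] joints [-0.09  0.35  0.22  2.11 -0.13  0.67  2.07]
r 154.96695003211343 az 208.953744572625
tool x az 195.82755697409138
```

Emit:
servo_tool:
  moves:
    - {"grip": 1,"linear": [-4.5,-15,3],"roll": -2}
    - {"grip": 1,"linear": [-5.5,-15,2],"roll": -2}
    - {"grip": 1,"linear": [-6.5,-14,1],"roll": -2}
    - {"grip": 1,"linear": [0,0,0],"roll": 0}
    - {"grip": 1,"linear": [0,0,0],"roll": 0}

```text
clock: 8.0
tool_pos: [533.4, -152.9, 109.0]
ee_rot: [-0.581, 3.058, -0.002]
wrist_force: [-0.8, 1.6, -0.9]
gripper_width: -0.002
```

```bash
python3 -c "
from h import *
hs()
"
```

```text
[ 533.42488112 -152.8995364   109.03250903] [-0.8354592   1.63269518 -0.91961667] joints [ 0.    0.4   0.2   2.03 -0.14  0.7   2.24]
r 156.0384862535069 az 227.42173678229324
tool x az 201.524844392707
```

Emit:
servo_tool:
  moves:
    - {"grip": 1,"linear": [12,18,0],"roll": 0}
    - {"grip": 1,"linear": [15,20,0],"roll": 0}
    - {"grip": 1,"linear": [10,15,-20],"roll": 0}
    - {"grip": 1,"linear": [20,30,-50],"roll": 0}
    - {"grip": 1,"linear": [20,50,-30],"roll": 0}
    - {"grip": 1,"linear": [20,50,-20],"roll": 0}
    - {"grip": 1,"linear": [20,50,0],"roll": 0}
    - {"grip": 1,"linear": [0,0,0],"roll": 0}

```text
clock: 9.0
tool_pos: [329.1, 26.1, 229.3]
ee_rot: [-0.567, 3.052, -0.004]
wrist_force: [0.9, 0.7, -0.8]
gripper_width: 0.001
```

```bash
python3 -c "
from h import *
hs()
for n in('top','scene'):
    im=r.snapshot(n)[:,:,::-1];cv2.imwrite(f'pics/f_{n}.png',im)
    c=im[145:300,350:510] if n=='top' else im[130:310,60:260]
    cv2.imwrite(f'pics/f_{n}c.png',cv2.resize(c,None,fx=3.3,fy=3.3,interpolation=cv2.INTER_CUBIC))
"
```

```text
[329.12924587  26.07777301 229.29721159] [ 0.88325394  0.7330972  -0.82839998] joints [-0.33 -0.17  0.04  2.35  0.02  0.92  1.64]
r 316.4266822814058 az 168.31655628021605
tool x az 201.07513851616622
```

View pics/f_topc.png

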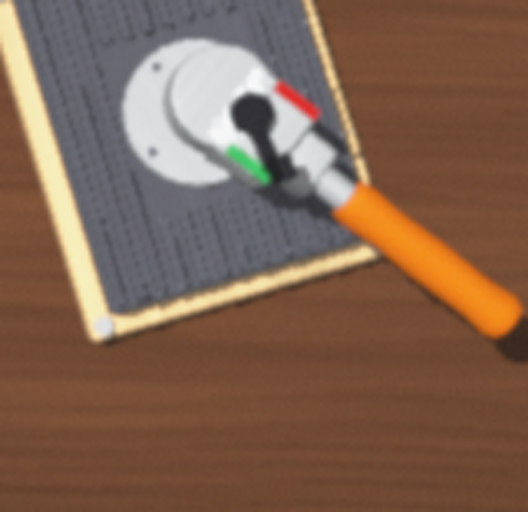

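View pics/f_scenec.png

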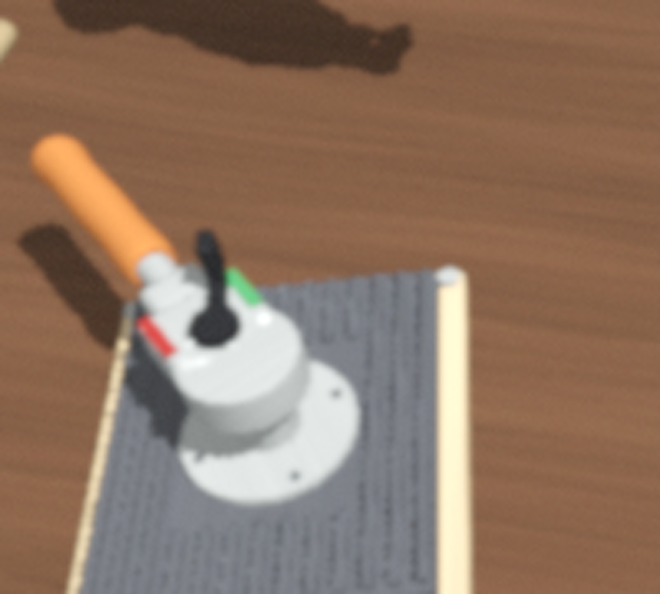

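```bash
python3 - <<'E'
from h import *
def az(p,c): return np.degrees(np.arctan2(p[1]-c[1],p[0]-c[0]))%360, np.hypot(p[0]-c[0],p[1]-c[1])
f=lambda u,v:(350+u/3.3,145+v/3.3)
g=lambda u,v:(60+u/3.3,130+v/3.3)
a=lambda u,v:(350+u/3.8,145+v/3.8)
sa=lambda u,v:(90+u/4,150+v/4)
sd=lambda u,v:(80+u/3,130+v/3)
z=52
print('before top',az(atz("top",a(160,105),z),H),'scene',[az(atz("scene",sa(*p),z),H) for p in((275,467),(148,501))])
print('after flip',[az(atz("scene",sd(*p),z),H) for p in((236,411),(141,436))])
print('after',[az(atz("top",f(*p),z),H) for p in((157,67),(153,152))],[az(atz("scene",g(*p),z),H) for p in((336,393),(295,476))])
im=cv2.imread('pics/f_top.png');hsv=cv2.cvtColor(im,cv2.COLOR_BGR2HSV);m=cv2.inRange(hsv,(5,170,170),(16,255,255));m[:200]=0;m[:,:430]=0
rc=cv2.minAreaRect(cv2.findNonZero(m));c=atz("top",rc[0],92);print('handle',rc,c,az(c,H))
pv=atz("top",f(253,115),113);tb=atz("top",f(286,184),137);print('lever',pv,tb,az(tb,pv))
print('lever before',az(atz("top",a(276,207),137),atz("top",a(253,142),113)))
E
```

```text
before top (np.float64(75.31595163975634), np.float64(37.93089515551322)) scene [(np.float64(64.49985244852196), np.float64(46.3908487907789)), (np.float64(354.78825331389606), np.float64(45.42881657270383))]
after flip [(np.float64(63.965061476583), np.float64(46.65301684581649)), (np.float64(354.8915359043076), np.float64(45.575477788592146))]
after [(np.float64(45.616627301896294), np.float64(35.92884689100985)), (np.float64(135.7455898180419), np.float64(39.30346601691594))] [(np.float64(115.68706281977265), np.float64(37.19866815899201)), (np.float64(40.90162843536938), np.float64(48.80391766785219))]
handle ((479.97674560546875, 223.594482421875), (63.68769073486328, 14.207709312438965), 37.77568054199219) [ 546.37598592 -166.33158792   92.        ] (np.float64(234.17992978690506), np.float64(158.266245431137))
lever [626.3812184  -54.94892303 113.        ] [583.665281   -67.26436021 137.        ] (np.float64(196.0828069989193), np.float64(44.45583540290263))
lever before (np.float64(188.54438672999788), np.float64(35.997963780118184))
```

```bash
python3 -c "
from workcell import r
import numpy as np
s=r.observe();print(np.abs(s['qvel']).max(),s['wrist_force'],s['clock']);d=r.recognise('top','spare_mid');print(d[:1]);print(r.hand_in())
"
```

```text
0.033935859638183345 [-0.04220526 -0.74528446  0.19677477] 9.1
[{'rect': [127.6, 262.9, 234.1, 286.3], 'confidence': 0.61}]
the job is handed in; nothing more can be done
None
```

I flipped the reversing lever to green, swung the orange handle counter-clockwise and let go. The job went in at about 9 s of the 48 s allowed, and `hand_in` gives no verdict.

- **Lever:** I pushed the tab across with closed fingers until the force rose to 23 N at its stop. The handle had not moved when I checked straight after. In the last picture the lever leans about 38° to the green side of the handle, against the expected 31.5° at the stop, so my estimate of its setting is about 1.1 rad.
- **Handle:** I pushed the grip round to about 1.24 rad. The tool's own path suggested about 1.3 rad.
- **Screw:** the washer's holes turned about 60° in the top view, or 1.05 rad against the 0.72 needed. That matches the handle swing minus the 0.2 rad of free play. The holes repeat about every 90°, so this reading leans on that match. I did not find the white mark, and the hole angles from the scene camera were off by several degrees, so I used the top view.
- **Robot and spare:** the gripper is well clear of everything, with wrist force under 1 N. The spare ratchet's detected box is within about 3 pixels of where it was at the start.

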